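# Refit the main spindle of a sheet winch

### The arm

A 6-joint arm with a two-finger parallel gripper is mounted at the origin on the work surface. World frame = base frame: x ahead of the robot, y to its left, z up, the work surface at z = 0. Lengths are in mm, angles in rad, forces in N, time in s.
With the tool pointing down it reaches from about 275 to 1000 mm from the base axis. Payload 8.4 kg.
Tool frame: the origin (TCP) lies at the centre of the arm's flange, where the gripper is bolted on; the fingertips stand 173 mm ahead of it and the grasp point (between the pads) lies 155 mm ahead of it (r.nose_length is the distance from the TCP to the fingertips, in mm); z points along the fingers, y is the direction in which the jaws open and shut (so a half turn about z gives the same grasp; the last joint's range is limited). The gripper opens to 85 mm and grips with 20 to 120 N. Pads are 22 mm wide; open, the fingers measure 114 mm over their backs; the gripper's body (76 mm by 85 mm) begins 54 mm behind the grasp point. The pads swing forward as they close: fully open they stand 13 mm farther back than shut.
Start: joints at [-0.002, 0.353, 1.633, -0, 1.155, -0.002], TCP at [625.004, -0, 404.681] pointing down, gripper open.
Joint ranges: [-2.63, 2.63], [-0.92, 2.1], [0.06, 2.66], [-1.3, 4.44], [0, 2.69], [-3.02, 3.02]. Speed limits (rad/s): [2.22, 2.22, 2.79, 3.14, 3.14, 3.14].

### API

Orientations are given as [roll, pitch, yaw] about the fixed x, y, z axes, in that order (R = Rz(yaw) Ry(pitch) Rx(roll)).
In Python, from rig import r, grab_frame, workorder gives the robot as it stands.
- The arm moves only by the tool carry_out, never from a script. Its argument "steps" is a list that holds one entry, the list of rows, each a list of 5 numbers: the opening in per cent of the stroke, from 0 (shut) to 100 (fully open), then the shift along the tool's x, y, z in m, then the turn about the tool's z in degrees. In form: [[[jaw, x, y, z, spin], ...]]. A call has 1 to 8 rows; each row is the pose to reach, as a shift and turn from the pose measured when the call began, along the tool's axes at that moment; what a row does not reach only later rows make up. A row lasts 1/10 s, in which the tool goes at most 50 mm and 8.59 degrees, less where a joint would pass 70% of its speed; a pose out of reach is approached as far as the arm can. A call with a gripper value outside its range is refused whole. The fingers move at their own pace and stop on an object; "squeeze" is the grip in N (left out, the last holds). Time passes only in rows, so rows that repeat a pose let the fingers close. It gives the time, the measured TCP pose, the force and the opening at its end, in the units of the state.
- r.sense(): the state, without advancing time (a new reading comes with each control period).
- grab_frame(name): name is "scene" or "side" or "wrist"; returns a dict with "image" (384x512x3 uint8, red, green, blue), "intrinsics" (3x3 intrinsics, pixels), "eye" and "rotation" of the camera in the world; the wrist camera has in their place "T_tool_cam" (4x4, takes a point from camera to tool coordinates, whose origin is the TCP and whose axes are the flange's). Camera axes: x right, y up, looking along -z (the intrinsics and any distortion apply to the point x, -y, -z); pixel columns grow to the right and rows downward; lengths in mm; the calibration is good to about 2 mm. A picture is of the moment at which its call begins: read the wrist's pose just before it. There is no depth.
- workorder.sign_off(): hands the job in, once; it reports no verdict.
The state is a dict: "clock": time; "qpos": joint angles; "qvel": joint speeds; "joint_efforts": joint torques, N m; "eef_pos": TCP position; "tcp_rot": TCP orientation; "contact_force": force on the tool from outside, world axes, zero at the start; "wrist_torque": the same for the moment, N m; "opening": opening from 0.0 (shut) to 1.0 (fully open).
Only numpy, scipy, OpenCV 4.12 (cv2) and the standard library are available. Lean on these libraries where they do the work, as an engineer would, in place of code of your own. Each camera call takes 0.05 s, during which the arm holds its last target.

### The job

Refit the winch's main spindle: lift it out of the wooden parts block, lower it square foot first down the bore of the winch stem, and under light pressure turn it anticlockwise (seen from above) until the foot drops into the drive gear and the collar sits fully home on the stem. Then turn the seated spindle about a quarter turn clockwise to prove that the gear goes round with it, and let go, leaving it seated. Never force it, and leave the other parts where they are.

Things in the scene. Friction and masses are not known exactly. Their poses are not given: they have to be found in the camera images.
- spindle: Main spindle, loose steel shaft, about 0.36 kg, 131 mm long, upright in a hole of the wooden block: the largest shaft there, the only one with a wide collar. Origin at the tip of its foot, z up along it. From the tip: foot 14 x 14 mm square along its x and y, 22 mm long, its end edges chamfered 0.6 mm; round journal 20 mm thick up to 90 mm; collar up to 95 mm; round head up to 131 mm.
- collar (a point): Centre of the underside of the spindle's collar, 90 mm above the tip of the foot. The collar is 38 mm in diameter and 5 mm thick; above it is the round head to be gripped, 30 mm in diameter and 36 mm high, with the handle socket in its top.
- winch: Small sheet winch without its drum, fixed on a board (170 x 150 x 18 mm) on the bench. Origin on its axis at the board's top, z up. Base flange 120 mm wide; an idler gear beside the stem on its +x side, reaching 57 mm from the axis and 27 mm up; an upright tubular stem 41 mm in diameter (49 mm at a bearing 36 to 60 mm up), 100 mm high, with a greased 21.8 mm bore open at the top.
- stem_top (a point): Centre of the bore's mouth, 100 mm above the winch's origin. Down in the bore is the drive gear: hub top 72 mm below the mouth, square hole of 15.5 mm, its angle unknown. A foot at a wrong angle stands on the hub, collar about 17 to 18 mm above the stem; when home the collar lies on the stem, foot tip 90 mm below the mouth and 18 mm into the gear, with about 6 degrees of play either way.
- drive_gear (a joint): How far the drive gear has turned clockwise (from above) since the start, rad; 0 at the start whatever the angle of its square hole. A pawl blocks it from turning anticlockwise of its start, so a foot that is in the gear and is turned on anticlockwise jams hard; clockwise it turns against a drag of about 0.15 N m and stays where left.
- block: Hardwood parts block, fixed, 200 x 70 x 65 mm (x, y, z), origin under its centre. Three round holes, 24 mm in diameter, 55 mm deep (bottoms 10 mm above the bench), on its x axis at -65, 0 and +65 mm; a shaft stands in each, in any order. The spindle's collar is 100 to 105 mm and its head's top 141 mm above the bench.
- gear_pin: Bystander: plain steel shaft 18 mm in diameter, 100 mm long, with a 25 mm head, standing in the block (top 110 mm above the bench).
- idler_pin: Bystander: thinner bronze shaft 14 mm in diameter, 92 mm long, standing in the block (top 102 mm above the bench).
- drum: Bystander: the winch's chromed drum standing on the bench, 112 mm in diameter and 114 mm high.
- handle: Bystander: winch handle lying on the bench, 250 mm arm with a black grip; origin under the middle of its arm, arm along its x.
- bearing: Bystander: roller bearing ring, 56 mm in diameter and 24 mm high.
- tub: Bystander: white grease tub, 76 mm in diameter and 70 mm high.
- brush: Bystander: parts brush 190 mm long, lying on the bench.
There are look-alikes about, which are no part of the job. Leave any blue look-alike of the spindle alone. Of the things that look like the winch, take the one that is farthest from the robot's base at the start.

How it is judged:
By the outcome, as a careful person would: the job done as asked, in the order asked, and still so for the second after the job is handed in, with the robot touching nothing.
It also fails if it takes over 67 s, if anything falls off the work surface, if the arm or the gripper's body presses on something with over 40 N, if the wrist force passes 120 N, or if a joint passes its speed limit or range.

## Working session

There is one attempt and no reset: what is moved stays moved. The work goes in short steps, Python scripts to look and compute and a tool call to move; the robot and the scene stay as the last step left them, time stands still between calls to the robot, and variables do not carry over. Pictures are saved under pics/ and viewed, and the job is handed in when it is done.

Besides the shell and the picture viewer there is one more tool, called by a JSON object that holds its "api" and its "payload". carry_out: Moves the arm, as the interface text tells. Its arguments: {"type":"object","properties":{"steps":{"type":"array","items":{"type":"array","items":{"type":"array","items":{"type":"number"}}}},"squeeze":{"type":"number"}},"required":["steps"]}

```bash
ls; mkdir -p pics; python3 - <<'E'
from rig import r,grab_frame
import cv2,numpy as np
print(r.sense())
for n in ("scene","side","wrist"):
    f=grab_frame(n); cv2.imwrite(f"pics/{n}0.png",cv2.cvtColor(f["image"],cv2.COLOR_RGB2BGR))
    print(n,{k:np.round(v,4).tolist() for k,v in f.items() if k!="image"})
E
```

```text
pics
{'clock': 0.0, 'qpos': array([-2.39012016e-03,  3.53650328e-01,  1.63416487e+00,  3.93805563e-06,
        1.15520026e+00, -2.42135139e-03]), 'qvel': array([-0.00051571, -0.00063852,  0.00118865, -0.00062684,  0.00066899,
        0.00122182]), 'joint_efforts': array([-2.03471049e-03, -6.05236173e+01, -3.42063046e+01, -2.62302356e-04,
        9.48130677e-03,  3.61521288e-06]), 'eef_pos': array([6.24751968e+02, 7.37912956e-03, 4.03946996e+02]), 'tcp_rot': array([-3.14016986e+00, -7.04566250e-06,  1.57082596e+00]), 'contact_force': array([0.29150126, 0.60769628, 0.31139383]), 'wrist_torque': array([-0.00489121, -0.0222693 ,  0.04640273]), 'opening': 1.002865753185733}
scene {'intrinsics': [[444.6379, 0.0, 250.2233], [0.0, 444.6379, 187.7197], [0.0, 0.0, 1.0]], 'eye': [1029.0328, 879.1592, 779.1317], 'rotation': [1.0054, 0.0192, 2.6698]}
side {'intrinsics': [[389.8754, 0.0, 248.9309], [0.0, 389.8754, 193.8147], [0.0, 0.0, 1.0]], 'eye': [409.0286, -732.648, 684.343], 'rotation': [0.852, 0.0008, -0.2249]}
wrist {'intrinsics': [[345.0367, 0.0, 262.6102], [0.0, 345.0367, 192.4175], [0.0, 0.0, 1.0]], 'T_tool_cam': [[0.0008, 0.96, 0.2801, 70.9776], [1.0, -0.0008, -0.0003, 1.257], [-0.0001, 0.2801, -0.96, 30.7131], [0.0, 0.0, 0.0, 1.0]]}
```

View pics/scene0.png

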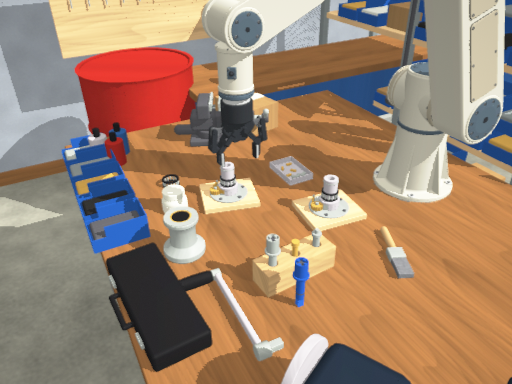

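View pics/side0.png

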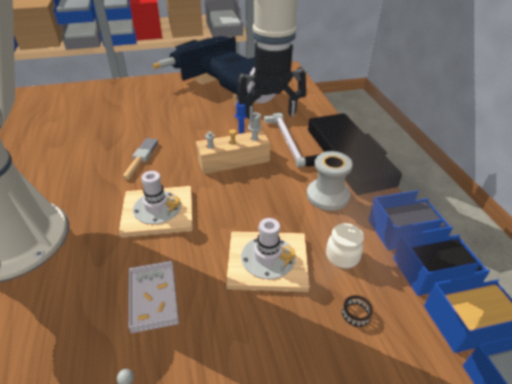

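View pics/wrist0.png

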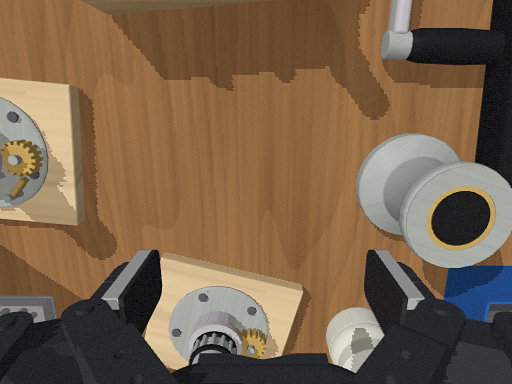

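The scene view shows the spindle at the block's left end (273,243), the far winch at (228,178), the near winch at (330,190), and the blue look-alike at (301,275). I'll enlarge the crops next.

```bash
cat > h.py <<'E'
import numpy as np,cv2
from scipy.spatial.transform import Rotation as R
from rig import r,grab_frame
def cam(f,s=None):
    K=np.array(f["intrinsics"])
    if "eye" in f: return K,np.array(f["eye"]),R.from_euler("xyz",f["rotation"]).as_matrix()
    T=np.array(f["T_tool_cam"]);Rt=R.from_euler("xyz",s["tcp_rot"]).as_matrix()
    return K,Rt@T[:3,3]+s["eef_pos"],Rt@T[:3,:3]
def proj(c,p):
    K,e,M=c;q=(np.atleast_2d(p)-e)@M;q=q*[1,-1,-1];u=q@K.T;return u[:,:2]/u[:,2:]
def ray(c,uv):
    K,e,M=c;d=np.linalg.inv(K)@[uv[0],uv[1],1];return e,M@(d*[1,-1,-1])
def atz(c,uv,z):
    e,d=ray(c,uv);return e+d*(z-e[2])/d[2]
def tri(cs,uvs):
    A=0;b=0
    for c,uv in zip(cs,uvs):
        e,d=ray(c,uv);d=d/np.linalg.norm(d);P=np.eye(3)-np.outer(d,d);A=A+P;b=b+P@e
    return np.linalg.solve(A,b)
def crop(im,x0,y0,x1,y1,k,name):
    o=cv2.resize(im[y0:y1,x0:x1],None,fx=k,fy=k,interpolation=cv2.INTER_CUBIC);cv2.imwrite(name,cv2.cvtColor(o,cv2.COLOR_RGB2BGR))
E
python3 - <<'E'
import cv2
def c(n,x0,y0,x1,y1,k):
    im=cv2.imread(f"pics/{n}0.png");return cv2.resize(im[y0:y1,x0:x1],None,fx=k,fy=k,interpolation=cv2.INTER_CUBIC)
import numpy as np
cv2.imwrite("pics/c1.png",np.hstack([c("scene",190,150,270,220,5),c("scene",245,222,325,292,5)]))
cv2.imwrite("pics/c2.png",np.hstack([c("side",225,210,305,280,5),c("side",195,100,275,170,5)]))
E
```

```text
(no output)
```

View pics/c1.png

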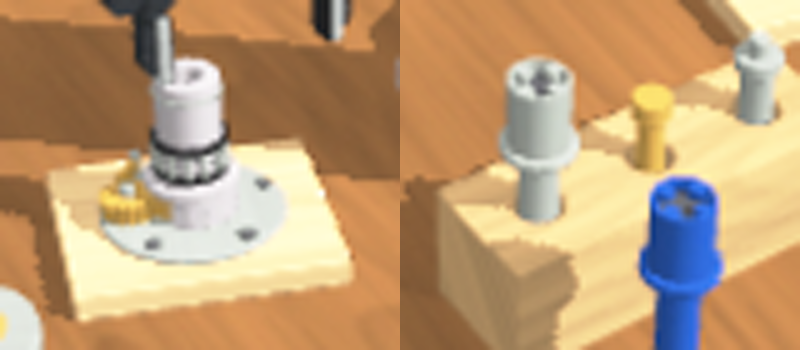

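View pics/c2.png

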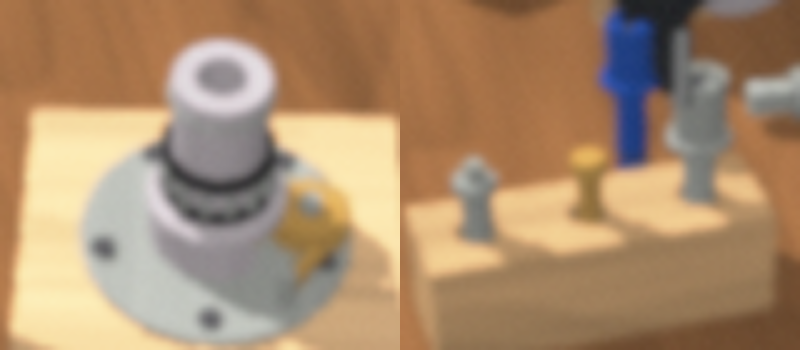

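```bash
python3 - <<'E'
from h import *
a=cam(grab_frame("scene"));b=cam(grab_frame("side"))
print(cam(grab_frame("side"))[2][:,2])
for n,u,v,z in(("sp",(273,237.6),(256,115.6),141),("win",(228.6,165.2),(269.2,225.4),118),("near winch",(330.5,180.5),(151.5,177),118)):
    print(n,tri([a,b],[u,v]),atz(a,u,z),atz(b,v,z))
# block corners
for n,v in (("L",(0,0)),):pass
bk=[(195+5/5*1.0,100+205/5),(195+(770-400)/5,100+175/5)]
print([atz(b,p,65) for p in bk])
E
```

```text
[-0.16732978 -0.73376744  0.65847254]
sp [636.39249253 189.79178179 140.30294934] [633.49537789 190.97191857 141.        ] [638.77136922 186.44269461 141.        ]
win [ 568.56447282 -202.54076007  116.73603821] [ 566.20185792 -199.65210535  118.        ] [ 571.23013341 -205.11540664  118.        ]
near winch [344.99050755  13.80707559 112.84730035] [350.00168258  20.4307407  118.        ] [345.75466777   6.88437393 118.        ]
[array([470.2082526 , 214.58710094,  65.        ]), array([681.49812284, 198.21482825,  65.        ])]
```

```bash
python3 - <<'E'
from h import *
a=cam(grab_frame("scene"));b=cam(grab_frame("side"))
for n,u,v in(("blue top",(301.5,262),(240,104)),("brass",(295.5,241.5),(232.5,132)),("pin",(317,231),(209.5,133)),("drum",(180,215),(333,163)),("handle",(267,347),(268,119))):
    print(n,tri([a,b],[u,v]).round())
print(atz(a,(300,304),0),atz(a,(215,275),20),atz(a,(270,348),20))
E
```

```text
blue top [614. 281. 130.]
brass [570. 185. 100.]
pin [506. 183. 107.]
drum [780. -31. 114.]
handle [733. 362.  16.]
[6.11122786e+02 2.80262900e+02 1.13686838e-13] [754.10752685 119.19089382  20.        ] [738.97753728 367.01119614  20.        ]
```

{"api": "carry_out", "payload": {"steps": [[[65, 0.05, 0.003, 0, 0], [65, 0.1, 0.006, 0, 0], [65, 0.15, 0.009, 0, 0], [65, 0.185, 0.011, 0, 0], [65, 0.189, 0.011, 0, 0], [65, 0.189, 0.011, 0, 0]]]}}

```text
clock: 1.0
eef_pos: [635.8, 190.0, 404.3]
tcp_rot: [-3.141, 0.0, 1.573]
contact_force: [-0.4, -0.1, 0.3]
opening: 0.648
```

```bash
python3 - <<'E'
from h import *
s=r.sense();f=grab_frame("wrist");print(s["clock"],s["eef_pos"],s["tcp_rot"],s["qpos"],s["contact_force"])
crop(f["image"],0,0,512,384,1.5,"pics/w1.png")
c=cam(f,s);print(proj(c,[[636,189,141]]))
E
```

```text
1.0 [635.76599303 189.96593803 404.34489918] [-3.14107805e+00  3.18301748e-04  1.57283979e+00] [ 2.88134411e-01  4.12904456e-01  1.54485322e+00 -1.72887391e-04
  1.18441850e+00  2.86156224e-01] [-0.36063572 -0.13336935  0.2705975 ]
[[261.22728039 197.82548279]]
```

View pics/w1.png

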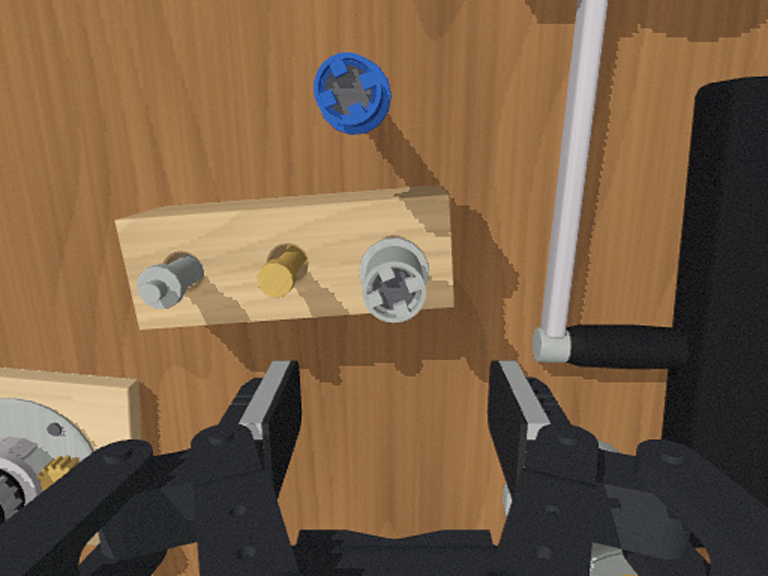

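The spindle's head top is at (394,290) in the 1.5x view, almost straight under the tool.

```bash
python3 - <<'E'
from h import *
s=r.sense();f=grab_frame("wrist");c=cam(f,s)
crop(f["image"],220,150,305,225,9,"pics/w1b.png")
print(atz(c,(394/1.5,290/1.5),141),s["eef_pos"])
E
```

```text
[637.08042141 191.09732859 141.        ] [635.84734224 188.84205253 404.38271884]
```

View pics/w1b.png

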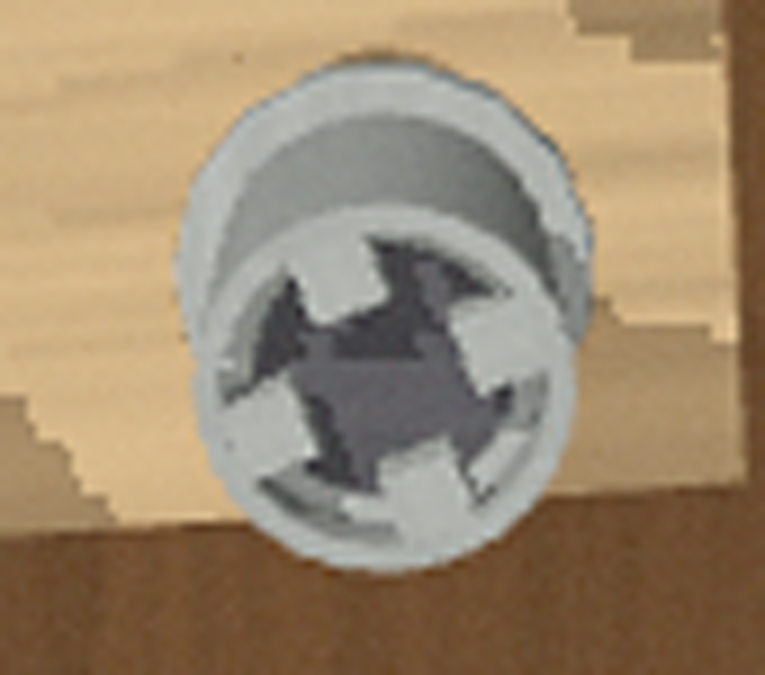

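{"api": "carry_out", "payload": {"steps": [[[65, 0.002, 0.001, 0.04, 0], [65, 0.002, 0.001, 0.08, 0], [65, 0.002, 0.001, 0.11, 0], [65, 0.002, 0.001, 0.121, 0], [65, 0.002, 0.001, 0.121, 0]]]}}

```text
clock: 1.6
eef_pos: [636.6, 188.8, 282.2]
tcp_rot: [-3.138, 0.002, 1.569]
contact_force: [-1.0, 0.2, 1.2]
opening: 0.649
```

```bash
python3 - <<'E'
from h import *
s=r.sense();print(s["eef_pos"],s["contact_force"])
f=grab_frame("side");crop(f["image"],185,60,315,180,5,"pics/s2.png")
E
```

```text
[636.57648546 188.75305206 282.16775553] [-1.01528232  0.16525255  1.15561482]
```

View pics/s2.png

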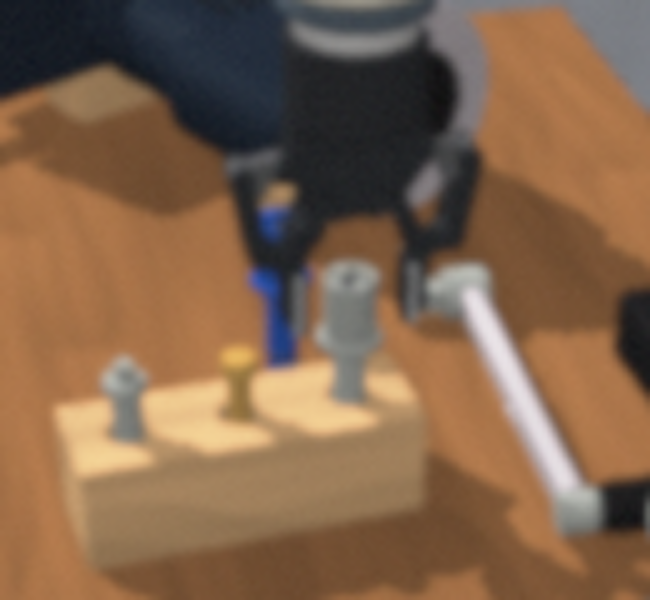

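The fingers straddle the head at crop (350,300), clear of the brass pin. I'll nudge y by 2 mm and close.

{"api": "carry_out", "payload": {"steps": [[[65, 0.0015, 0.0005, 0, 0], [30, 0.0015, 0.0005, 0, 0], [20, 0.0015, 0.0005, 0, 0], [20, 0.0015, 0.0005, 0, 0], [20, 0.0015, 0.0005, 0, 0], [20, 0.0015, 0.0005, 0, 0]]], "squeeze": 60}}

```text
clock: 2.25
eef_pos: [637.9, 191.0, 285.6]
tcp_rot: [3.141, 0.0, 1.57]
contact_force: [-3.1, 0.5, 7.6]
opening: 0.336
```

```bash
python3 - <<'E'
from h import *
s=r.sense();f=grab_frame("wrist");print(s)
crop(f["image"],130,150,390,345,3,"pics/w3.png")
E
```

```text
{'clock': 2.25, 'qpos': array([ 2.88718609e-01,  5.37047180e-01,  1.63324182e+00, -3.58374120e-04,
        9.70790957e-01,  2.90096917e-01]), 'qvel': array([ 0.00155715, -0.00034   , -0.00031693,  0.0008976 ,  0.00229948,
        0.00041641]), 'joint_efforts': array([-3.77991172e-01, -6.43941307e+01, -2.89394903e+01, -2.01469674e-01,
       -1.05777707e+00,  1.78739938e-03]), 'eef_pos': array([637.8535751 , 190.96640737, 285.63001546]), 'tcp_rot': array([3.14101677e+00, 1.36872321e-04, 1.56962026e+00]), 'contact_force': array([-3.10422892,  0.45954462,  7.6085914 ]), 'wrist_torque': array([-0.06291493,  0.65132281, -0.02805017]), 'opening': 0.3357945553636746}
```

View pics/w3.png

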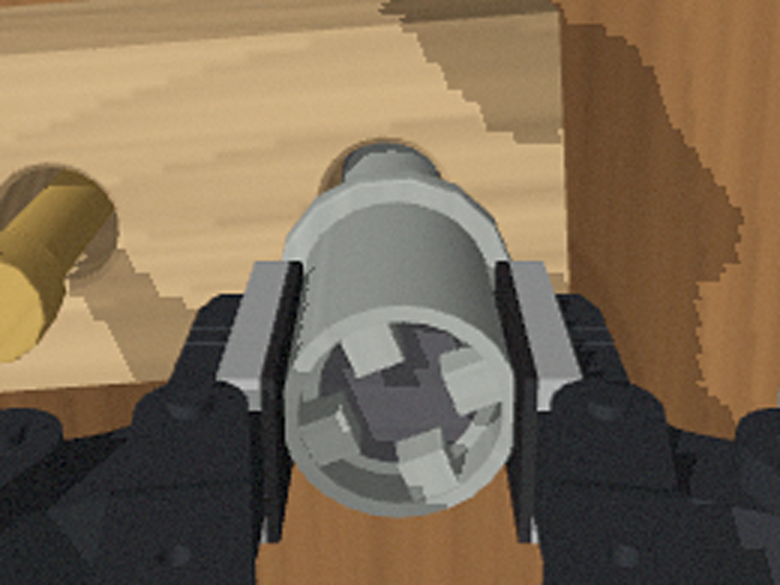

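{"api": "carry_out", "payload": {"steps": [[[20, 0, 0, -0.01, 0], [20, 0, 0, -0.03, 0], [20, 0, 0, -0.06, 0], [20, 0, 0, -0.1, 0], [20, 0, 0, -0.14, 0], [20, 0, 0, -0.15, 0], [20, 0, 0, -0.15, 0]]], "squeeze": 70}}

```text
clock: 3.0
eef_pos: [637.9, 191.1, 437.9]
tcp_rot: [3.137, -0.001, 1.57]
contact_force: [1.0, -0.3, -4.4]
opening: 0.327
```

```bash
python3 - <<'E'
from h import *
s=r.sense();print(s["eef_pos"],s["tcp_rot"],s["contact_force"],s["wrist_torque"])
f=grab_frame("wrist");im=f["image"];g=grab_frame("side")["image"];q=grab_frame("scene")["image"]
o=np.hstack([cv2.resize(im[150:345,130:390],(400,300)),cv2.resize(g[40:190,170:370],(400,300))]);
o=np.vstack([o,np.hstack([cv2.resize(q[120:270,180:380],(400,300)),np.zeros((300,400,3),np.uint8)])])
crop(o,0,0,800,600,1,"pics/m4.png")
E
```

```text
[637.94937736 191.06531372 437.88349106] [ 3.13726331e+00 -9.41518278e-04  1.56970840e+00] [ 0.97362494 -0.28551393 -4.44603749] [ 0.02615826  0.00415659 -0.03254455]
```

View pics/m4.png

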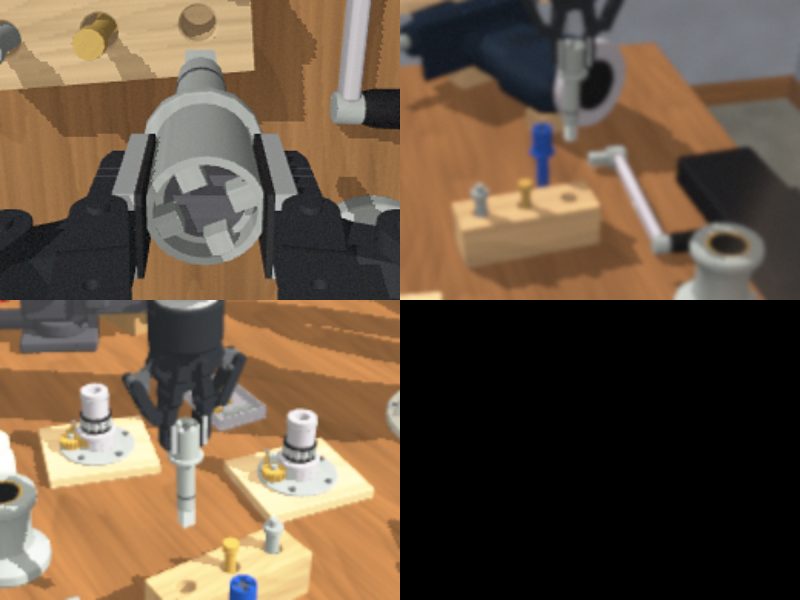

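{"api": "carry_out", "payload": {"steps": [[[20, -0.03, -0.01, 0, 0], [20, -0.08, -0.02, 0, 0], [20, -0.13, -0.03, 0, 0], [20, -0.18, -0.04, 0, 0], [20, -0.23, -0.05, 0, 0], [20, -0.28, -0.06, 0, 0], [20, -0.33, -0.07, 0, 0], [20, -0.37, -0.07, 0, 0]]]}}

```text
clock: 3.95
eef_pos: [565.0, -181.0, 431.8]
tcp_rot: [-3.135, 0.0, 1.569]
contact_force: [0.8, 0.6, -3.6]
opening: 0.328
```

{"api": "carry_out", "payload": {"steps": [[[20, -0.04, 0, 0, 0], [20, -0.07, 0, 0, 0], [20, -0.08, 0, 0, 0], [20, -0.08, 0, 0, 0], [20, -0.08, 0, 0, 0]]]}}

```text
clock: 4.45
eef_pos: [564.7, -260.1, 430.6]
tcp_rot: [-3.133, -0.001, 1.569]
contact_force: [-0.1, 0.7, -2.9]
opening: 0.33
```

```bash
python3 - <<'E'
from h import *
s=r.sense();f=grab_frame("wrist");print(s["clock"],s["eef_pos"],s["tcp_rot"],s["contact_force"])
crop(f["image"],0,0,512,384,1.5,"pics/w5.png");cv2.imwrite("pics/w5raw.png",cv2.cvtColor(f["image"],cv2.COLOR_RGB2BGR))
np.savez("w5.npz",p=s["eef_pos"],q=s["tcp_rot"])
E
```

```text
4.45 [ 564.73448175 -260.07981039  430.60051806] [-3.13312602e+00 -1.49046450e-03  1.56933082e+00] [-0.12925691  0.69918264 -2.92831418]
```

View pics/w5.png

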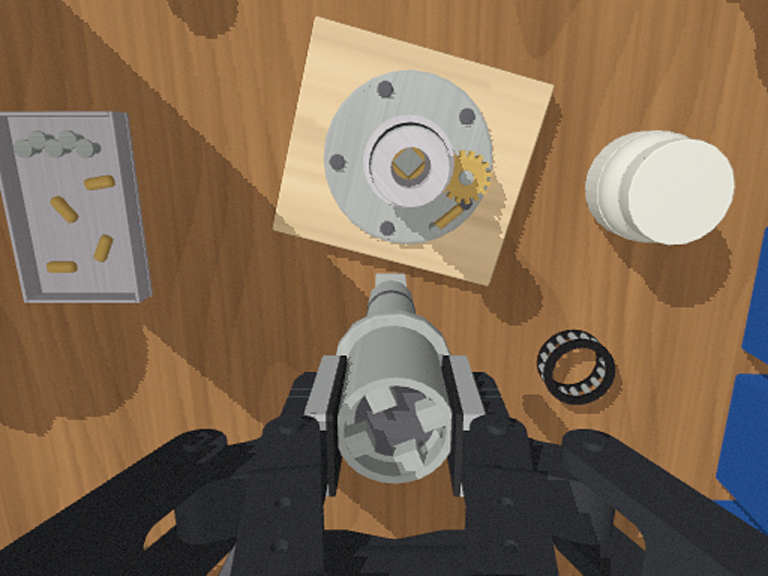

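Good view: the winch bore is at (410,165) in the 1.5x view with the square gear hole visible in it. The foot is at (390,280).

```bash
python3 - <<'E'
import cv2
im=cv2.imread("pics/w5raw.png")
cv2.imwrite("pics/w5c.png",cv2.resize(im[75:145,230:315],None,fx=8,fy=8,interpolation=cv2.INTER_CUBIC))
cv2.imwrite("pics/w5d.png",cv2.resize(im[170:260,215:310],None,fx=6,fy=6,interpolation=cv2.INTER_CUBIC))
E
```

```text
(no output)
```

View pics/w5c.png

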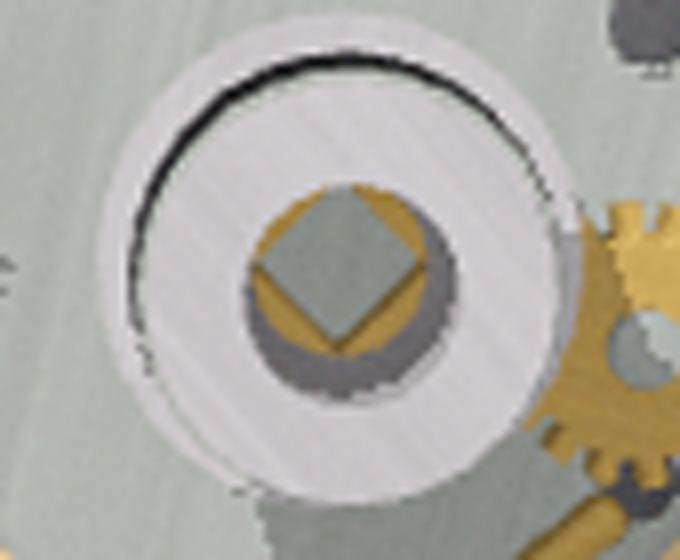

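View pics/w5d.png

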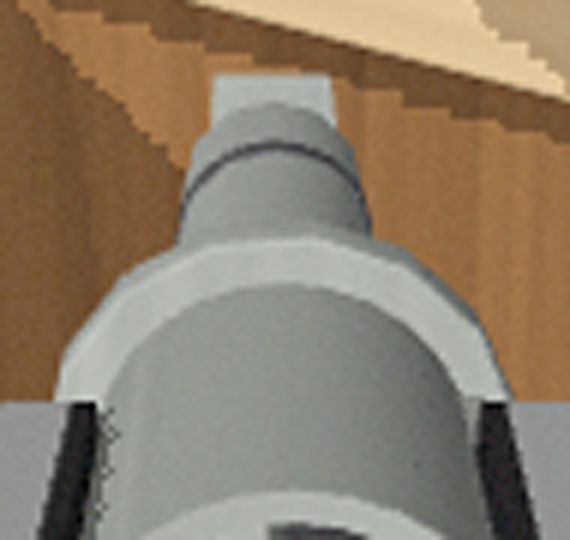

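```bash
python3 - <<'E'
from h import *
d=np.load("w5.npz");s=dict(eef_pos=d["p"],tcp_rot=d["q"]);c=cam(grab_frame("wrist"),s)
Rt=R.from_euler("xyz",d["q"]).as_matrix()
L=lambda p:(np.array(p)-d["p"])@Rt
m=atz(c,(273.3,110.9),118);print("mouth",m,L(m))
hub=atz(c,(230+340/8,75+267/8),46);print("hub hole",hub)
for dz in(273,275.6,278):
    t=atz(c,(260.2,182.1),d["p"][2]-dz);print("tip +y edge",dz,L(t))
    print("edge width",np.linalg.norm(atz(c,(215+215/6,182.1),d["p"][2]-dz)-atz(c,(215+332/6,182.1),d["p"][2]-dz)))
h=atz(c,(394/1.5,430/1.5),d["p"][2]-144.6);print("head top",L(h))
# collar underside extents
for u in ((58,395),(510,395)): print(L(atz(c,(215+u[0]/6,170+u[1]/6),d["p"][2]-183)))
for p in ((342,187),(428,262),(337,345),(258,262)): print(atz(c,(230+p[0]/8,75+p[1]/8),46)-hub)
E
```

```text
mouth [ 571.98189318 -203.28870588  118.        ] [ 56.33568175   9.81127705 312.61296873]
hub hole [ 572.73372153 -204.46780539   46.        ]
tip +y edge 273 [  8.06097415  -0.41147817 273.02558735]
edge width 14.143820059790306
tip +y edge 275.6 [  7.38609255  -0.42937102 275.62482901]
edge width 14.295532730472315
tip +y edge 278 [  6.76312491  -0.44588749 278.02412899]
edge width 14.435575195717188
head top [  1.06105569   1.3496319  144.59549793]
[  4.86747375 -16.80025932 183.15626274]
[  5.02827808  19.15930506 182.85203851]
[0.17631516 9.62570106 0.        ]
[10.95827849  0.60327191  0.        ]
[-0.30651159 -9.53185344  0.        ]
[-10.22487911   0.60862188   0.        ]
```

{"api": "carry_out", "payload": {"steps": [[[20, 0.008, 0.01, 0.01, 0], [20, 0.016, 0.01, 0.025, 0], [20, 0.016, 0.01, 0.03, 0], [20, 0.016, 0.01, 0.03, 0], [20, 0.016, 0.01, 0.03, 0]]]}}

```text
clock: 5.05
eef_pos: [575.0, -243.3, 401.5]
tcp_rot: [-3.134, -0.001, 1.571]
contact_force: [0.4, 0.5, -3.5]
opening: 0.332
```

```bash
python3 - <<'E'
from h import *
s=r.sense();f=grab_frame("wrist");print(s["clock"],s["eef_pos"],s["tcp_rot"],s["contact_force"])
im=f["image"]
crop(im,200,60,330,157,6,"pics/w6.png");crop(im,200,130,330,227,6,"pics/w6b.png")
np.savez("w6.npz",p=s["eef_pos"],q=s["tcp_rot"])
E
```

```text
5.05 [ 575.03849651 -243.33034511  401.48021252] [-3.13434428e+00 -6.27214225e-04  1.57115601e+00] [ 0.40417232  0.54848605 -3.45543293]
```

View pics/w6.png

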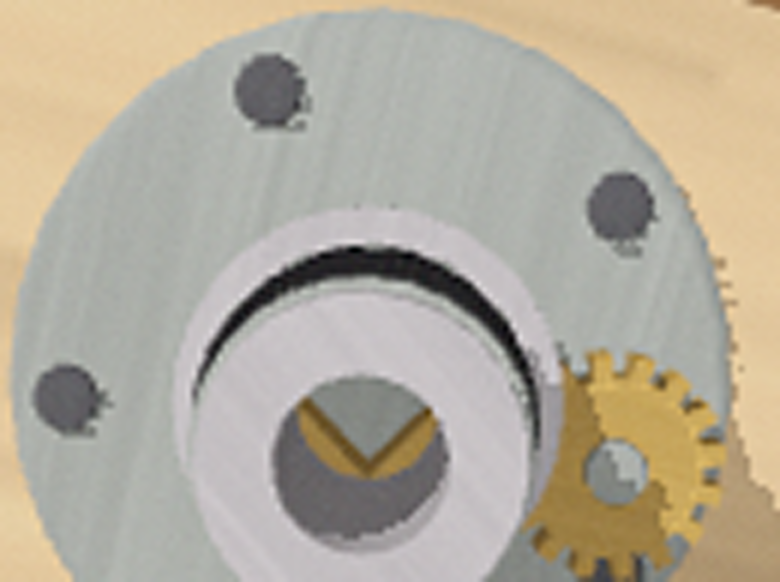

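View pics/w6b.png

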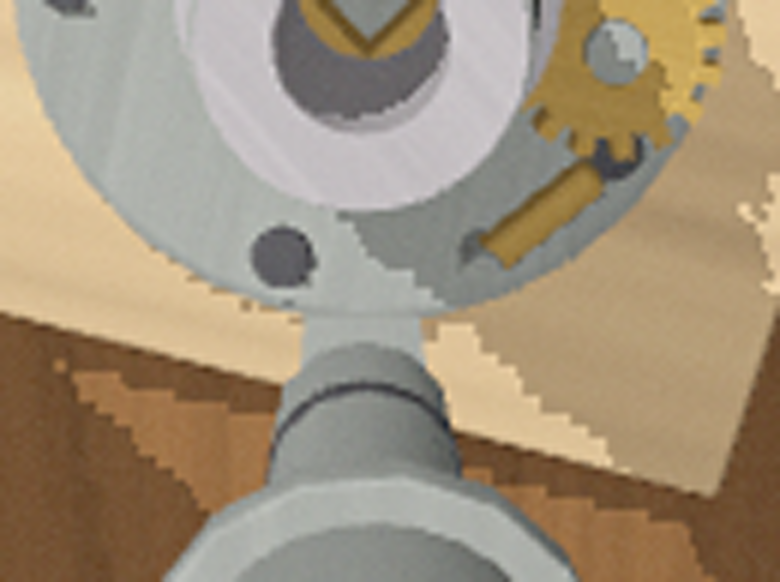

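```bash
python3 - <<'E'
from h import *
d=np.load("w6.npz");s=dict(eef_pos=d["p"],tcp_rot=d["q"]);c=cam(grab_frame("wrist"),s)
for q in (d["q"],[np.pi,0,np.pi/2]):
    s["tcp_rot"]=np.array(q);c=cam(grab_frame("wrist"),s);Rt=R.from_euler("xyz",q).as_matrix()
    m=atz(c,(259.7,136.6),118)
    for dz in (275.6,273): 
        t=atz(c,(260.0,182.5),d["p"][2]-dz);D=(m-t)@Rt;D[0]+=7;print("mouth-tip in tool",m,t,D)
E
```

```text
mouth-tip in tool [ 572.15914227 -203.56960676  118.        ] [ 572.46205208 -236.07281184  125.88021252] [39.49836295 -0.23394521  7.9025008 ]
mouth-tip in tool [ 572.15914227 -203.56960676  118.        ] [ 572.50010721 -235.39619304  128.48021252] [38.82012726 -0.25340018 10.50228523]
mouth-tip in tool [ 574.22879813 -203.74141132  118.        ] [ 574.46255046 -236.24036263  125.88021252] [39.49895131 -0.23375233  7.88021252]
mouth-tip in tool [ 574.22879813 -203.74141132  118.        ] [ 574.48200724 -235.56207081  128.48021252] [38.82065949 -0.25320911 10.48021252]
```

{"api": "carry_out", "payload": {"steps": [[[20, 0.02, 0, 0, 0], [20, 0.037, 0, 0, 0], [20, 0.039, 0, 0, 0], [20, 0.039, 0, 0.003, 0], [20, 0.039, 0, 0.003, 0]]]}}

```text
clock: 5.75
eef_pos: [574.8, -204.6, 398.6]
tcp_rot: [-3.135, -0.0, 1.571]
contact_force: [-0.0, 0.7, -4.0]
opening: 0.329
```

```bash
python3 - <<'E'
from h import *
s=r.sense();print(s["clock"],s["eef_pos"],s["tcp_rot"],s["contact_force"])
a=grab_frame("scene")["image"];b=grab_frame("side")["image"];w=grab_frame("wrist")["image"]
k=lambda im,x0,y0,w,h,W,H:cv2.resize(im[y0:y0+h,x0:x0+w],(W,H),interpolation=cv2.INTER_CUBIC)
crop(np.hstack([k(a,198,110,60,90,400,600),k(b,238,165,60,90,400,600)]),0,0,800,600,1,"pics/m7.png")
crop(w,200,130,330,227,6,"pics/w7.png")
E
```

```text
5.75 [ 574.79889331 -204.56981758  398.55780748] [-3.13466769e+00 -2.33244881e-04  1.57095883e+00] [-0.02454942  0.71857491 -4.03144078]
```

View pics/m7.png

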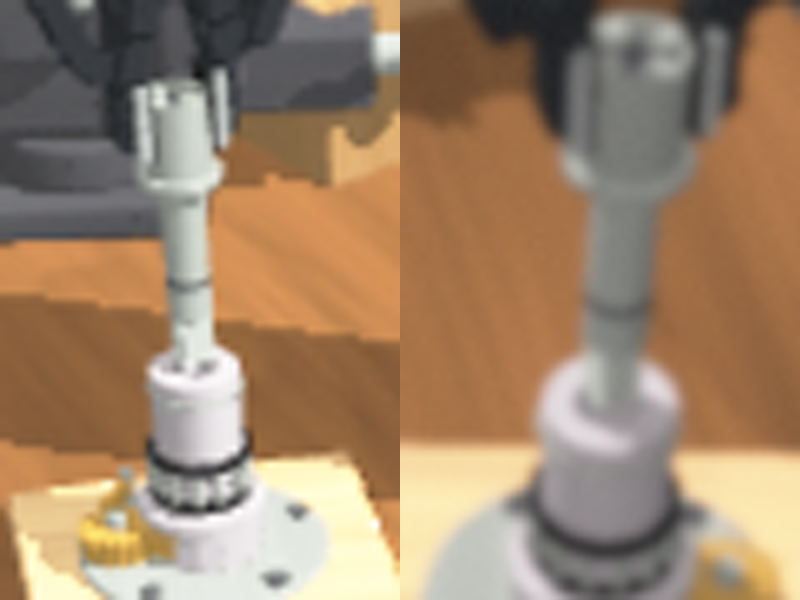

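View pics/w7.png

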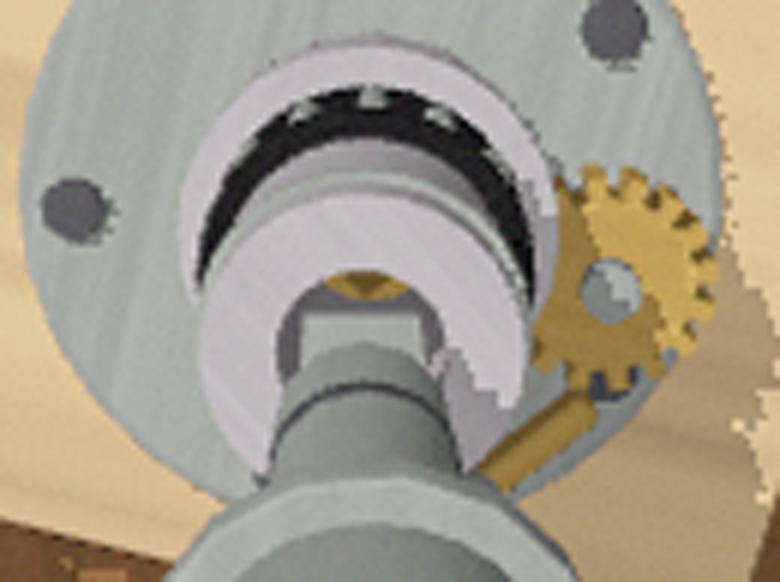

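```bash
python3 - <<'E'
from h import *
a=cam(grab_frame("scene"));b=cam(grab_frame("side"))
P=[[572,-203.5,z] for z in (254,213,123,118,80)]
print((proj(a,P)-[198,110])*400/60);print((proj(b,P)-[238,165])*400/60+[400,0])
E
```

```text
[[173.63246214  91.16343425]
 [178.39800781 177.71396164]
 [188.31202361 357.76958454]
 [188.84196069 367.39415576]
 [192.80152899 439.30674411]]
[[626.09479287  44.32997609]
 [620.51708425 160.31071861]
 [609.61844878 386.93278143]
 [609.06100645 398.52402431]
 [604.97190338 483.55127162]]
```

```bash
python3 - <<'E'
from h import *
s=r.sense();q=s["tcp_rot"];c=cam(grab_frame("wrist"),s);Rt=R.from_euler("xyz",q).as_matrix();p=s["eef_pos"];print(p)
m=atz(c,(200+359/6-.4,130+357/6-.4),118)
for dz in (277,275.6,273): 
    t=atz(c,(200+362/6-.4,130+313/6-.4),p[2]-dz);D=(m-t)@Rt;D[0]+=7;print(D)
E
```

```text
[ 574.84218811 -205.14129304  398.84155759]
[ 0.30422305 -0.41360783  3.84222239]
[-0.05783407 -0.42435996  5.24220788]
[-0.73022586 -0.4443282   7.84218093]
```

Alignment is within about 0.5 mm. I'll lower gently, watching the force.

{"api": "carry_out", "payload": {"steps": [[[20, 0, -0.0004, 0.004, 0], [20, 0, -0.0004, 0.008, 0], [20, 0, -0.0004, 0.012, 0], [20, 0, -0.0004, 0.015, 0], [20, 0, -0.0004, 0.015, 0]]]}}

```text
clock: 6.55
eef_pos: [574.2, -205.0, 383.1]
tcp_rot: [-3.134, -0.001, 1.57]
contact_force: [-0.1, -0.4, -3.1]
opening: 0.331
```

```bash
cat > st.py <<'E'
from h import *
import sys
s=r.sense();print(round(s["clock"],2),s["eef_pos"].round(2),s["tcp_rot"].round(4),s["contact_force"].round(1),s["wrist_torque"].round(3),round(s["opening"],3),s["qpos"].round(3)[5])
if len(sys.argv)>1:
    a=grab_frame("scene")["image"];b=grab_frame("side")["image"];w=grab_frame("wrist")["image"]
    k=lambda im,x0,y0,w,h,W,H:cv2.resize(im[y0:y0+h,x0:x0+w],(W,H),interpolation=cv2.INTER_CUBIC)
    crop(np.hstack([k(a,198,110,60,90,300,450),k(b,238,165,60,90,300,450)]),0,0,600,450,1,"pics/"+sys.argv[1]+"m.png")
    crop(w,160,110,340,245,4,"pics/"+sys.argv[1]+"w.png")
E
python3 st.py a8
```

```text
6.55 [ 574.18 -205.05  383.14] [-3.1340e+00 -7.0000e-04  1.5699e+00] [-0.1 -0.4 -3.1] [ 0.001 -0.008  0.012] 0.331 -0.343
```

View pics/a8m.png

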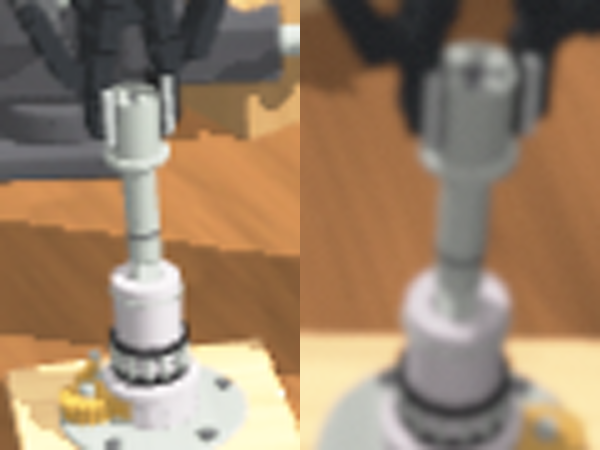

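View pics/a8w.png

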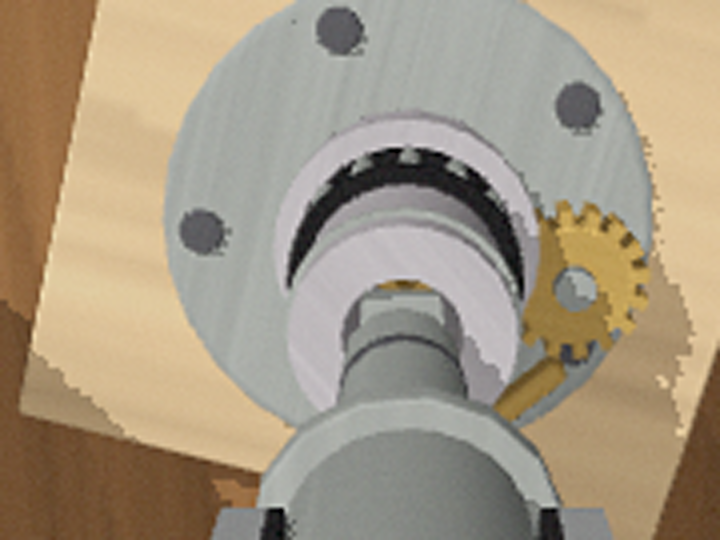

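The foot has entered the bore (around (400,300) in the wrist view) without force. Continuing down.

{"api": "carry_out", "payload": {"steps": [[[20, 0, 0, 0.005, 0], [20, 0, 0, 0.01, 0], [20, 0, 0, 0.015, 0], [20, 0, 0, 0.02, 0], [20, 0, 0, 0.02, 0]]]}}

```text
clock: 7.2
eef_pos: [574.0, -205.0, 362.9]
tcp_rot: [-3.134, -0.001, 1.57]
contact_force: [-0.8, 0.5, -3.5]
opening: 0.329
```

```bash
python3 st.py
```

```text
7.2 [ 573.98 -205.02  362.87] [-3.1336e+00 -9.0000e-04  1.5699e+00] [-0.8  0.5 -3.5] [ 0.007 -0.007 -0.038] 0.329 -0.343
```

{"api": "carry_out", "payload": {"steps": [[[20, 0, 0, 0.005, 0], [20, 0, 0, 0.01, 0], [20, 0, 0, 0.015, 0], [20, 0, 0, 0.02, 0], [20, 0, 0, 0.02, 0]]]}}

```text
clock: 7.7
eef_pos: [573.7, -205.0, 342.1]
tcp_rot: [-3.133, -0.001, 1.57]
contact_force: [0.6, 0.5, -4.0]
opening: 0.335
```

```bash
python3 st.py
```

```text
7.7 [ 573.74 -204.95  342.05] [-3.1330e+00 -1.2000e-03  1.5698e+00] [ 0.6  0.5 -4. ] [ 0.032 -0.077 -0.044] 0.335 -0.343
```

{"api": "carry_out", "payload": {"steps": [[[20, 0, 0, 0.004, 0], [20, 0, 0, 0.008, 0], [20, 0, 0, 0.012, 0], [20, 0, 0, 0.016, 0], [20, 0, 0, 0.016, 0]]]}}

```text
clock: 8.2
eef_pos: [573.7, -204.9, 325.5]
tcp_rot: [-3.133, -0.001, 1.57]
contact_force: [0.7, 0.5, -4.0]
opening: 0.332
```

```bash
python3 st.py b9
```

```text
8.2 [ 573.66 -204.9   325.48] [-3.1330e+00 -1.3000e-03  1.5699e+00] [ 0.7  0.5 -4. ] [-0.015 -0.292  0.041] 0.332 -0.343
```

View pics/b9m.png

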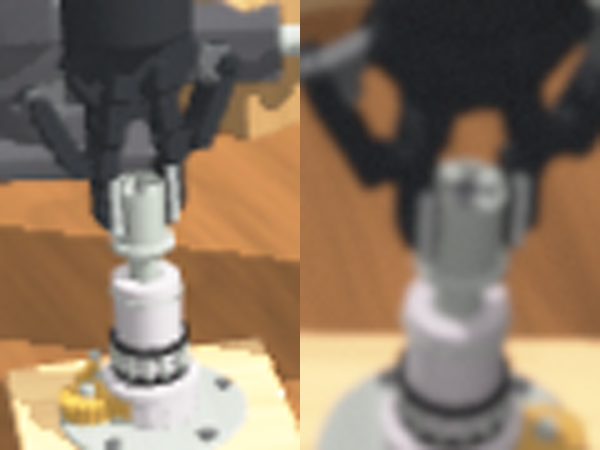

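{"api": "carry_out", "payload": {"steps": [[[20, 0, -0.0005, 0.002, 0], [20, 0, -0.0005, 0.004, 0], [20, 0, -0.0005, 0.006, 0], [20, 0, -0.0005, 0.006, 0]]]}}

```text
clock: 8.75
eef_pos: [573.5, -205.1, 321.1]
tcp_rot: [-3.135, -0.001, 1.57]
contact_force: [-0.0, 1.3, 5.2]
opening: 0.329
```

```bash
python3 st.py
```

```text
8.75 [ 573.52 -205.1   321.11] [-3.1345e+00 -6.0000e-04  1.5699e+00] [-0.   1.3  5.2] [0.111 0.031 0.003] 0.329 -0.343
```

{"api": "carry_out", "payload": {"steps": [[[20, 0, 0, 0.002, -4], [20, 0, 0, 0.002, -8], [20, 0, 0, 0.002, -12], [20, 0, 0, 0.002, -16], [20, 0, 0, 0.002, -20], [20, 0, 0, 0.002, -24]]]}}

```text
clock: 9.35
eef_pos: [573.9, -205.1, 320.7]
tcp_rot: [-3.137, -0.002, 1.992]
contact_force: [-1.5, 2.2, 9.2]
opening: 0.328
```

```bash
python3 st.py c1
```

```text
9.35 [ 573.92 -205.15  320.74] [-3.1368e+00 -2.3000e-03  1.9916e+00] [-1.5  2.2  9.2] [ 0.391  0.333 -0.008] 0.328 -0.765
```

View pics/c1w.png

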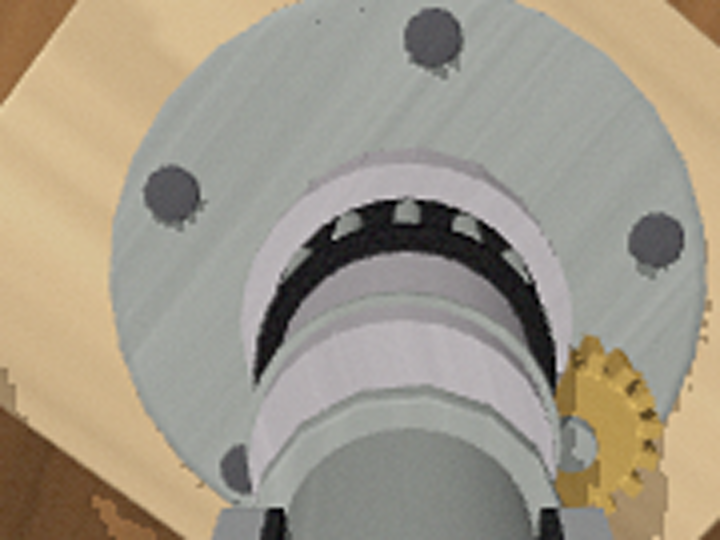

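{"api": "carry_out", "payload": {"steps": [[[20, 0, 0, 0.002, -3], [20, 0, 0, 0.002, -6], [20, 0, 0, 0.002, -9]]]}}

```text
clock: 9.8
eef_pos: [574.1, -205.1, 320.3]
tcp_rot: [-3.138, -0.002, 2.149]
contact_force: [-3.0, 1.8, 11.1]
opening: 0.329
```

```bash
python3 st.py
```

```text
9.8 [ 574.12 -205.06  320.34] [-3.1380e+00 -2.4000e-03  2.1485e+00] [-3.   1.8 11.1] [0.488 0.629 0.001] 0.329 -0.922
```

{"api": "carry_out", "payload": {"steps": [[[20, 0, -0.0005, 0.0015, -3], [20, 0, -0.0005, 0.0015, -6]]]}}

```text
clock: 10.0
eef_pos: [573.9, -205.2, 320.3]
tcp_rot: [-3.139, -0.002, 2.255]
contact_force: [-2.2, 3.0, 10.0]
opening: 0.327
```

```bash
python3 st.py
```

```text
10.0 [ 573.86 -205.17  320.3 ] [-3.1393e+00 -2.4000e-03  2.2552e+00] [-2.2  3.  10. ] [ 0.684  0.435 -0.074] 0.327 -1.03
```

{"api": "carry_out", "payload": {"steps": [[[20, 0, -0.0003, 0.0015, -3], [20, 0, -0.0003, 0.0015, -6]]]}}

```text
clock: 10.2
eef_pos: [573.6, -204.9, 318.9]
tcp_rot: [-3.141, -0.003, 2.362]
contact_force: [0.6, 2.5, -2.4]
opening: 0.33
```

```bash
python3 st.py
```

```text
10.2 [ 573.58 -204.89  318.95] [-3.1405 -0.0034  2.3617] [ 0.6  2.5 -2.4] [ 0.917 -0.492 -0.024] 0.33 -1.137
```

Force vanished and z fell at about 45°, so the foot is entering the gear. Stop turning and lower.

{"api": "carry_out", "payload": {"steps": [[[20, 0, 0, 0.002, 0], [20, 0, 0, 0.004, 0], [20, 0, 0, 0.006, 0], [20, 0, 0, 0.006, 0]]]}}

```text
clock: 10.6
eef_pos: [573.5, -204.7, 312.4]
tcp_rot: [-3.141, -0.004, 2.361]
contact_force: [1.5, 1.8, -4.8]
opening: 0.33
```

```bash
python3 st.py d1
```

```text
10.6 [ 573.5  -204.71  312.41] [-3.1406 -0.004   2.3609] [ 1.5  1.8 -4.8] [ 0.639 -0.558 -0.024] 0.33 -1.136
```

View pics/d1m.png

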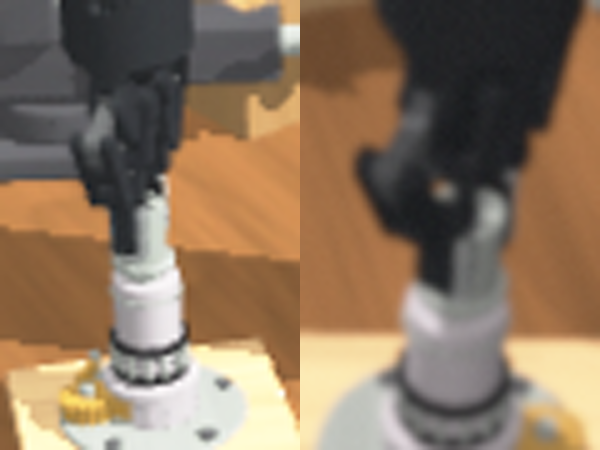

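{"api": "carry_out", "payload": {"steps": [[[20, 0, 0, 0.002, 0], [20, 0, 0, 0.004, 0], [20, 0, 0, 0.006, 0], [20, 0, 0, 0.006, 0]]]}}

```text
clock: 11.15
eef_pos: [573.5, -204.7, 306.3]
tcp_rot: [-3.141, -0.004, 2.361]
contact_force: [1.9, 2.5, -4.3]
opening: 0.327
```

```bash
python3 st.py
```

```text
11.15 [ 573.46 -204.72  306.29] [-3.1405 -0.0041  2.3612] [ 1.9  2.5 -4.3] [ 0.778 -0.575 -0.012] 0.327 -1.137
```

{"api": "carry_out", "payload": {"steps": [[[20, 0, 0, 0.002, 0], [20, 0, 0, 0.004, 0], [20, 0, 0, 0.005, 0], [20, 0, 0, 0.005, 0]]]}}

```text
clock: 11.55
eef_pos: [573.5, -204.7, 303.8]
tcp_rot: [-3.141, -0.003, 2.361]
contact_force: [-7.7, 5.5, 21.8]
opening: 0.33
```

```bash
python3 st.py e1
```

```text
11.55 [ 573.5  -204.75  303.77] [-3.1408 -0.0034  2.3613] [-7.7  5.5 21.8] [1.215 1.051 0.009] 0.33 -1.137
```

View pics/e1m.png

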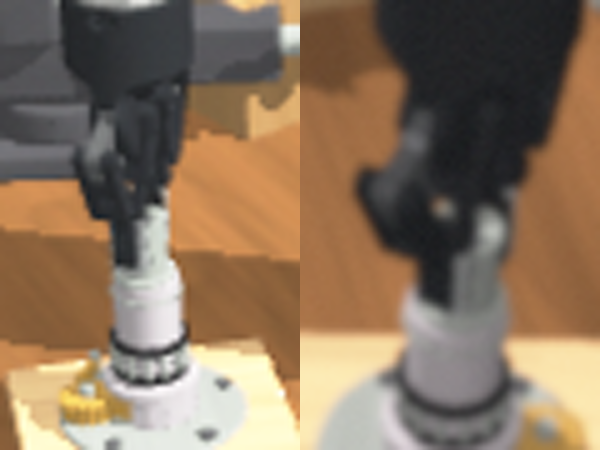

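View pics/e1w.png

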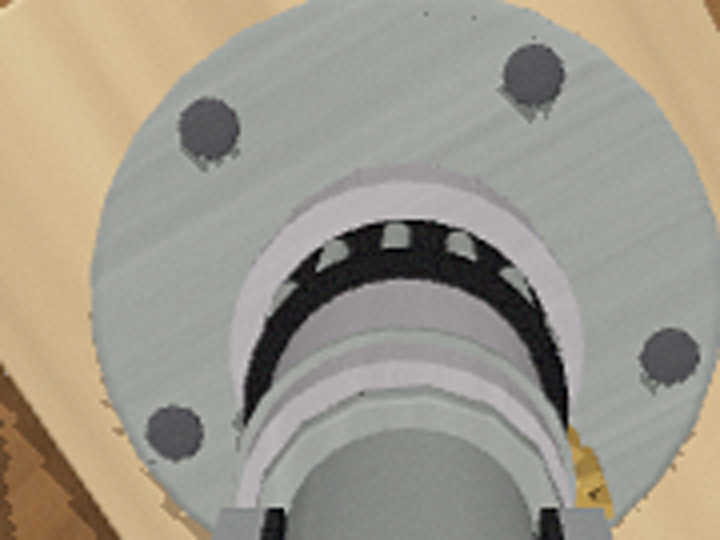

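{"api": "carry_out", "payload": {"steps": [[[20, 0, 0, -0.0005, 0], [40, 0, 0, -0.0005, 0], [60, 0, 0, -0.0005, 0], [60, 0, 0, -0.0005, 0], [60, 0, 0, -0.0005, 0]]]}}

```text
clock: 12.2
eef_pos: [573.5, -204.9, 304.1]
tcp_rot: [-3.14, -0.003, 2.361]
contact_force: [-0.5, 0.2, -0.2]
opening: 0.601
```

```bash
python3 st.py f1
```

```text
12.2 [ 573.47 -204.94  304.06] [-3.1405 -0.0033  2.3614] [-0.5  0.2 -0.2] [ 0.007  0.01  -0.026] 0.601 -1.137
```

View pics/f1m.png

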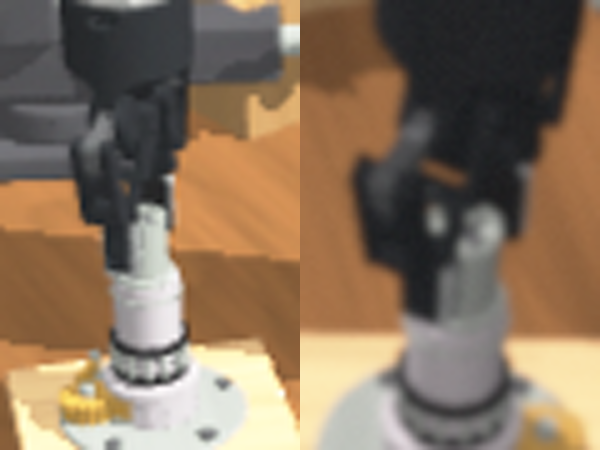

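View pics/f1w.png

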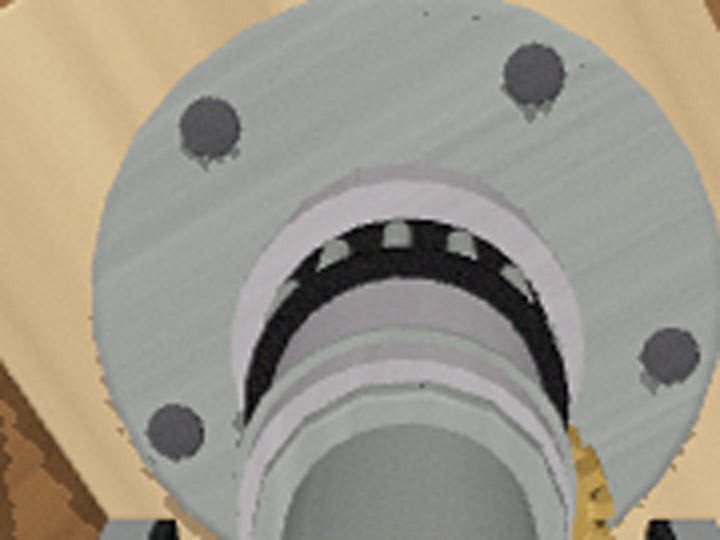

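{"api": "carry_out", "payload": {"steps": [[[60, 0, 0, -0.002, 0], [30, 0, 0, -0.002, 0], [20, 0, 0, -0.002, 0], [20, 0, 0, -0.002, 0], [20, 0, 0, -0.002, 0], [20, 0, 0, -0.002, 0]]], "squeeze": 60}}

```text
clock: 12.95
eef_pos: [573.5, -204.9, 306.5]
tcp_rot: [-3.141, -0.003, 2.361]
contact_force: [-2.3, -0.6, 5.7]
opening: 0.335
```

```bash
python3 st.py g1
```

```text
12.95 [ 573.49 -204.91  306.55] [-3.1406e+00 -3.0000e-03  2.3614e+00] [-2.3 -0.6  5.7] [-0.051  0.277 -0.007] 0.335 -1.137
```

View pics/g1w.png

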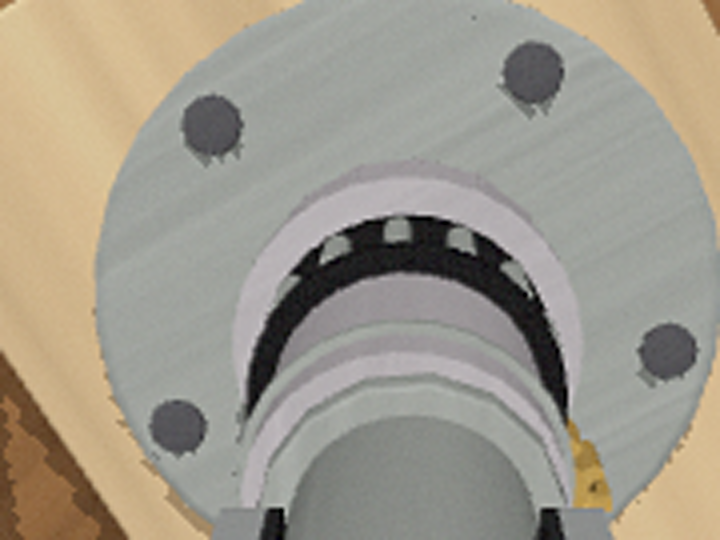

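{"api": "carry_out", "payload": {"steps": [[[20, 0, 0, 0.0005, 6], [20, 0, 0, 0.0005, 12], [20, 0, 0, 0.0005, 18], [20, 0, 0, 0.0005, 24], [20, 0, 0, 0.0005, 30], [20, 0, 0, 0.0005, 36]]]}}

```text
clock: 13.7
eef_pos: [572.9, -204.9, 306.6]
tcp_rot: [-3.137, -0.002, 1.729]
contact_force: [-6.6, 1.2, 11.3]
opening: 0.334
```

```bash
python3 st.py
```

```text
13.7 [ 572.92 -204.93  306.62] [-3.1374e+00 -2.0000e-03  1.7295e+00] [-6.6  1.2 11.3] [-0.039  1.244  0.232] 0.334 -0.504
```

{"api": "carry_out", "payload": {"steps": [[[20, 0, -0.0005, 0.0003, 6], [20, 0, -0.0005, 0.0003, 12], [20, 0, -0.0005, 0.0003, 18], [20, 0, -0.0005, 0.0003, 24], [20, 0, -0.0005, 0.0003, 30], [20, 0, -0.0005, 0.0003, 36]]]}}

```text
clock: 14.3
eef_pos: [572.1, -204.9, 306.6]
tcp_rot: [-3.136, 0.001, 1.097]
contact_force: [-3.4, 0.6, 7.0]
opening: 0.332
```

```bash
python3 st.py h1
```

```text
14.3 [ 572.14 -204.88  306.64] [-3.1362e+00  1.2000e-03  1.0974e+00] [-3.4  0.6  7. ] [0.118 0.655 0.212] 0.332 0.128
```

View pics/h1m.png

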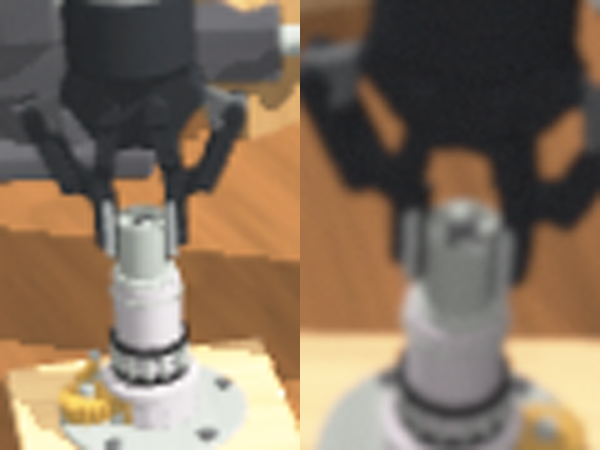

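{"api": "carry_out", "payload": {"steps": [[[20, 0, -0.0003, 0.0003, 6], [20, 0, -0.0003, 0.0003, 12], [20, 0, -0.0003, 0.0003, 18], [20, 0, -0.0003, 0.0003, 20], [20, 0, -0.0003, 0.0003, 20]]]}}

```text
clock: 14.95
eef_pos: [571.8, -204.8, 306.7]
tcp_rot: [-3.137, 0.003, 0.75]
contact_force: [-2.1, 0.7, 5.4]
opening: 0.331
```

```bash
python3 st.py i1
```

```text
14.95 [ 571.82 -204.81  306.66] [-3.1371e+00  3.1000e-03  7.5040e-01] [-2.1  0.7  5.4] [0.018 0.394 0.101] 0.331 0.475
```

View pics/i1w.png

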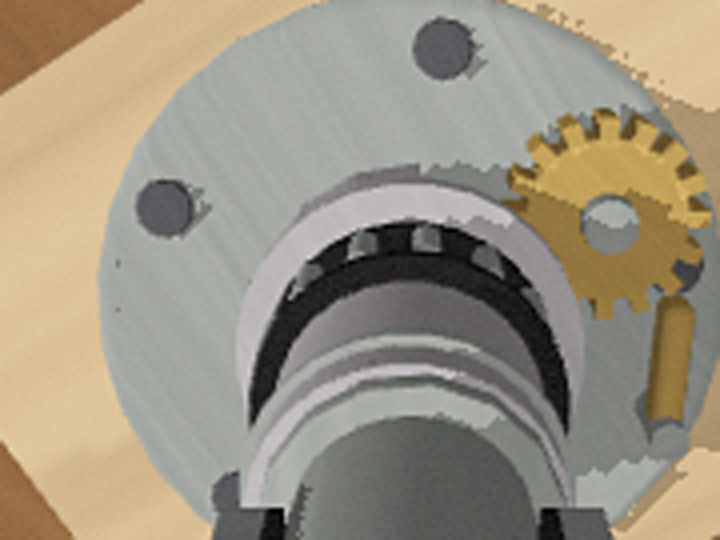

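Turned 92° with a steady drag of about 0.2 N m. Now I'll release and lift clear.

{"api": "carry_out", "payload": {"steps": [[[40, 0, 0, 0, 0], [70, 0, 0, 0, 0], [70, 0, 0, 0, 0], [70, 0, 0, 0, 0], [70, 0, 0, 0, 0]]]}}

```text
clock: 15.6
eef_pos: [571.9, -204.8, 306.6]
tcp_rot: [-3.137, 0.003, 0.752]
contact_force: [1.0, -0.3, 1.0]
opening: 0.696
```

{"api": "carry_out", "payload": {"steps": [[[70, 0, 0, -0.02, 0], [70, 0, 0, -0.05, 0], [70, 0, 0, -0.09, 0], [70, -0.04, 0, -0.1, 0], [70, -0.08, 0, -0.1, 0], [70, -0.08, 0, -0.1, 0]]]}}

```text
clock: 16.2
eef_pos: [511.4, -261.7, 407.5]
tcp_rot: [-3.138, 0.004, 0.749]
contact_force: [-0.0, 0.9, -0.3]
opening: 0.701
```

```bash
python3 st.py j1; python3 - <<'E'
from h import *
crop(grab_frame("wrist")["image"],0,0,512,384,1.5,"pics/j1full.png")
E
```

```text
16.2 [ 511.36 -261.66  407.49] [-3.1376  0.0043  0.7494] [-0.   0.9 -0.3] [0.014 0.001 0.025] 0.701 0.348
```

View pics/j1m.png

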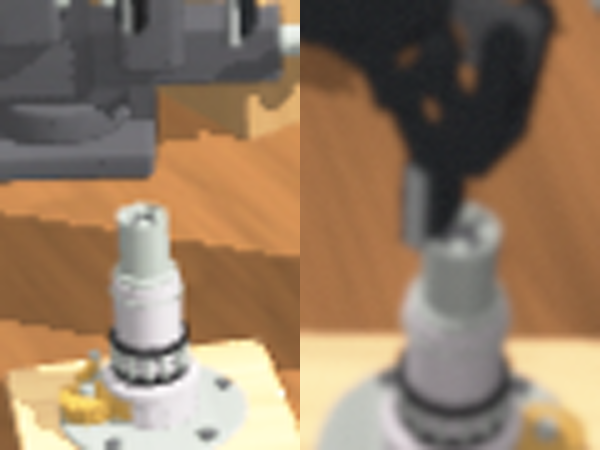

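View pics/j1full.png

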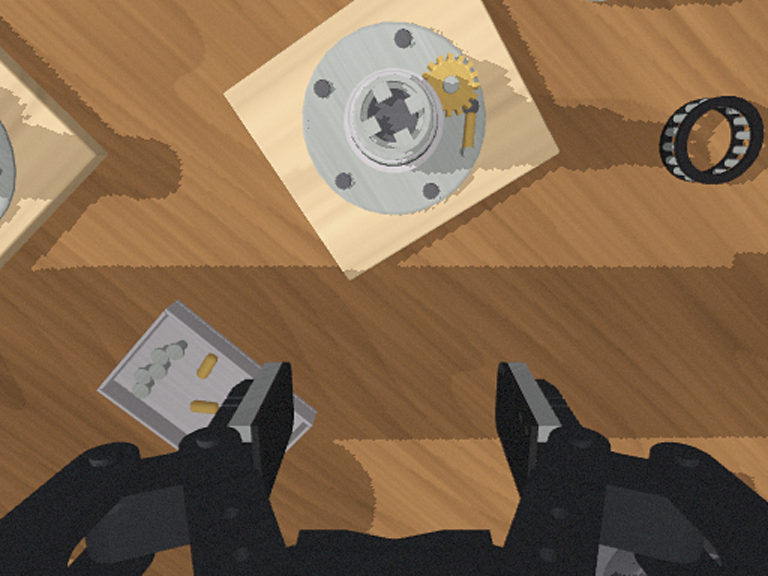

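```bash
python3 - <<'E'
from h import *
a=grab_frame("scene");b=grab_frame("side")
k=lambda im,x0,y0,w,h,W,H:cv2.resize(im[y0:y0+h,x0:x0+w],(W,H),interpolation=cv2.INTER_CUBIC)
crop(np.hstack([k(a["image"],212,145,32,48,400,600),k(b["image"],252,200,32,48,400,600)]),0,0,800,600,1,"pics/k1.png")
P=[[572,-203.8,z] for z in (159,123,118)]
print((proj(cam(a),P)-[212,145])*12.5,(proj(cam(b),P)-[252,200])*12.5+[400,0])
E
```

```text
[[170.29207295 100.71125013]
 [177.57123849 232.78520564]
 [178.5657259  250.82929111]] [[626.33162993 127.2605163 ]
 [618.52191813 289.29672014]
 [617.47438639 311.0309495 ]]
```

View pics/k1.png

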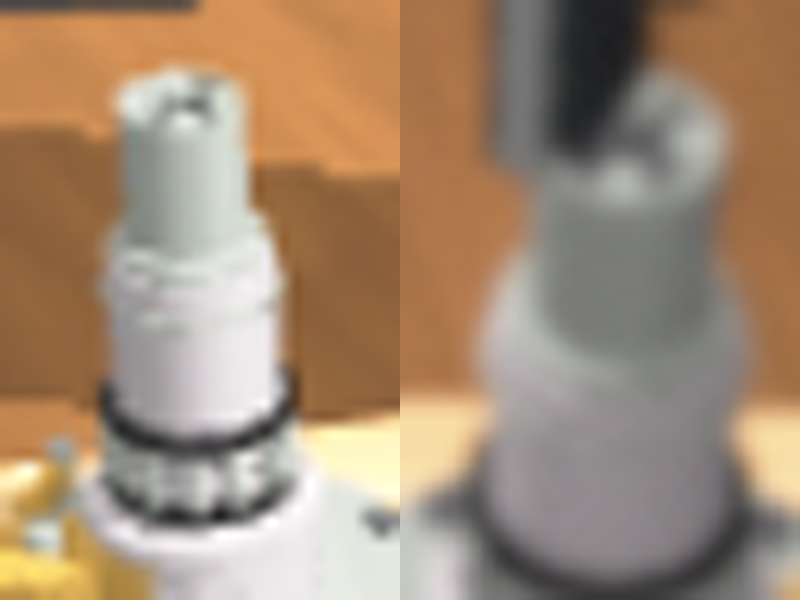

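The collar lies flush on the stem, and the head top is at row 98 against 101 predicted for home. I'm handing the job in.

```bash
python3 - <<'E'
from rig import workorder
print(workorder.sign_off())
E
```

```text
the job is handed in; nothing more can be done
None
```

The spindle is seated in the far winch and the job is handed in, at about 16 s on the robot's clock.

- **Fitting:** I lifted the spindle from the block and lowered it foot first onto the hub. I then turned it anticlockwise about 45° under 9–15 N until the foot dropped. It went down about 16.5 mm to the collar stop. The highest force I read was about 22 N upward (roughly 26 N net of the spindle's weight), on reaching that stop.
- **Proof turn:** I let go and regripped, then turned the spindle 92° clockwise. It turned against a steady 0.2 N m or so, a bit above the gear's stated drag. I released it and backed off.

**Last checks**
- **Seating:** the collar shows no visible gap on the stem, and the head top was within about 0.2 pixel (roughly 0.5 mm) of where it should be when home.
- **Grip:** the handle socket's angle matched the turns made, so the grip did not slip.
- **Drop:** the measured 16.5 mm is slightly less than the stated 17–18 mm. I put this down to the spindle leaning 1–3° in the gripper, which the release let settle.
- **Gear:** I did not see the drive gear move. That it turned is inferred from the drag torque and the seated foot.
- **Other parts:** I did not compare before-and-after pictures of them. I saw no sign of having touched any.

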